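# Make up the water kit and the tissue kit for a day's fish sampling

## Robot

A 7-joint arm with a two-finger parallel gripper is mounted at the origin on the work surface. World frame = base frame: x ahead of the robot, y to its left, z up, the work surface at z = 0. Lengths are in m, angles in rad, forces in N, time in s.
With the tool pointing down it reaches from about 0.4 to 0.85 m from the base axis. Payload 10.4 kg.
Tool frame: the origin (TCP) lies between the finger pads; the fingertips stand 19 mm ahead of it and the grasp point (between the pads) is the TCP; z points along the fingers, y is the line along which they close (so a half turn about z gives the same grasp; the last joint's range is limited). The gripper opens to 87 mm and grips with 3 to 60 N. Pads are 19 mm wide; open, the fingers measure 117 mm over their backs; the gripper's body (75 mm by 190 mm) begins 51 mm behind the grasp point.
Start: joints at [1.162, 0.332, -0.065, 1.46, 0.022, 1.35, -0.088], TCP at [0.235, -0.579, 0.242] pointing down, gripper open.
Joint ranges: [-2.6, 2.6], [-0.5, 2.12], [-1.47, 1.34], [0.16, 2.42], [-1.27, 4.41], [0.06, 2.06], [-2.6, 2.6]. Speed limits (rad/s): [2.22, 2.22, 2.79, 2.79, 3.14, 3.14, 3.14].

## Interface

Orientations are given as a unit quaternion [x, y, z, w].
In Python, from station import bot, snapshot, get_calibration gives the robot as it stands. The module is installed in compiled form; this text tells all that it offers.
- The arm moves only by the tool apply_moves, never from a script. Its argument "deltas" is a list of rows, each a list of 3 entries, a list of its own where there are three numbers: the shift along the tool's x, y, z in cm, then the turn about the tool's z in degrees, then the closure, from 0 (fully open) to 1 (shut). In form: [[[x, y, z], spin, fingers], ...]. A call has 1 to 20 rows; each row is the pose to reach, as a shift and turn from the pose commanded when the call began, along the tool's axes at that moment; what a row does not reach only later rows make up. A row lasts 1/8 s, in which the tool goes at most 62.5 mm and 10.7 degrees, less where a joint would pass 70% of its speed; a pose out of reach is approached as far as the arm can. A call with a gripper value outside its range is refused whole. The fingers move at their own pace and stop on an object; "newtons" is the grip in N (left out, the last holds). Time passes only in rows, so rows that repeat a pose let the fingers close. It gives the time, the measured TCP pose, the force, the opening and the grip force at its end, in the units of the state.
- bot.state(): the state, without advancing time (a new reading comes with each control period).
- snapshot(name): name is "scene" or "side" or "wrist"; returns (picture, depth): 420x560x3 uint8, blue, green, red; 420x560 float32, m along the optical axis (not along the pixel's ray), 0 where there is no reading.
- get_calibration(name): a dict with "K" (3x3 intrinsics, pixels), "dist_coeffs" ([k1, k2, p1, p2, k3] as OpenCV has them; the pictures are not rectified), "cam_to_world" (4x4, takes a point from camera to world coordinates); the wrist camera has in their place "T_tool_cam" (4x4, takes a point from camera to tool coordinates, whose origin is the TCP and whose axes are the flange's). Camera axes: x right, y up, looking along -z (the intrinsics and any distortion apply to the point x, -y, -z); pixel columns grow to the right and rows downward; lengths in m; the calibration is good to about 2 mm. A picture is of the moment at which its call begins: read the wrist's pose just before it. get_calibration takes no time and is no camera call.
- bot.hand_in(): hands the job in; it is judged then, once.
The state is a dict: "time_s": time; "joints": joint angles; "dq": joint speeds; "effort": joint torques, N m; "tcp_pos": TCP position; "orientation": TCP orientation; "ft_force": force on the tool from outside, world axes, zero at the start; "wrist_torque": the same for the moment, N m; "grip_width": opening from 0.0 (shut) to 1.0 (fully open); "grip_force": force on a finger pad.
Only numpy, scipy, OpenCV 4.12 (cv2) and the standard library are available. Lean on these libraries where they do the work, as an engineer would, in place of code of your own. Each camera call takes 0.05 s, during which the arm holds its last target. There are 200 camera calls.

## Task

Make up the two sampling kits from the stock on the bench. The water kit goes in the tray with the divider: stand the tall bottle upright in its small bay and lay the filter capsule on its side in its large bay; the tissue kit goes in the tray without a divider: the vial rack and the squat jar standing upright and the forceps lying flat, each on the tray's floor. Set everything down gently without dropping it, and leave the timer and the green tube rack where they are.

Things in the scene. Friction and masses are not known exactly. Their poses are not given: they have to be found in the camera images.
- bottle: tall sample bottle, off-white plastic, round: body 50 mm in diameter, 58 mm of straight wall, then a shoulder and a 41 mm wide ribbed screw cap; 88 mm high in all, about 110 g. Stands upright. Origin: centre of its underside, z up. Rigid, does not give when gripped.
- filter: in-line filter capsule, off-white plastic, on its side: ribbed barrel 40 mm in diameter, 44 mm long, at each end a hexagonal collar 12 mm long (42 mm across flats, 48 across corners) and an 11 mm hose barb; 104 mm long in all, 80 g. Origin: on its axis at mid-length, 21 mm above what it lies on; x along its axis. Rests on a flat of the hexagons, does not roll by itself.
- vial_rack: white vial rack 100 x 50 mm with 2 x 4 capped vials fixed in it; rack sides 32 mm high, vial caps to 46 mm, about 130 g. Origin: centre of its underside, z up, x along its 100 mm length.
- jar: squat specimen jar, off-white plastic, round: body 45 mm in diameter and 34 mm high, under a 48 mm wide ribbed screw cap (to 50 mm high in all), about 70 g. Stands upright. Origin: centre of its underside, z up.
- forceps: steel dissecting forceps, 131 mm long, lying on edge: at mid-length 15 mm across both arms (rigid, they do not close) and 10 mm high, about 30 g. Origin: at mid-length and mid-height, so 5 mm above what they lie on; x along their length towards the tips.
- water_tray: grey plastic tray WITH a cross divider (water kit). Outside 248 (its x) x 168 (its y) x 36 mm high, walls and floor 4 mm thick, inside x -120 to 120, y -80 to 80. Divider 4 mm thick, as high as the walls, across it at x = -28 mm: small bay 90 mm long at the -x end (nearer the robot), large bay 146 mm long at the +x end. Does not move. Origin: centre of underside, inner floor 4 mm above it.
- tissue_tray: grey plastic tray of the same size WITHOUT a divider: the tissue kit's tray. Outside 248 mm (its x) by 168 mm (its y), 36 mm high; floor and walls 4 mm thick, inside 240 x 160 mm, inner floor 4 mm above the origin. Does not move. Origin: centre of the underside.
- timer: bystander: white bench timer, 62 x 62 x 18 mm, with a small display and three keys, lying among the stock. Origin: centre of its underside.
- tube_rack: bystander: green tube rack, 85 x 125 x 28 mm, on the bench beyond the stock. Origin: centre of its underside.
Not all that is in view belongs to the job. Leave any purple look-alike of the vial_rack alone.

How it is judged:
By the outcome, as a careful person would: the job done as asked, in the order asked, and still so for the second after the job is handed in, with the robot touching nothing.
It also fails if it takes over 115 s, if anything falls off the work surface, if the arm or the gripper's body presses on something with over 40 N, if the wrist force passes 120 N, or if a joint passes its speed limit or range.

## Working session

There is one attempt and no reset: what is moved stays moved. The work goes in short steps, Python scripts to look and compute and a tool call to move; the robot and the scene stay as the last step left them, time stands still between calls to the robot, and variables do not carry over. Pictures are saved under pics/ and viewed, at most 14 in all, crops included, and the job is handed in when it is done.

Besides the shell and the picture viewer there is one more tool, called after "Request:" as a command line: name --argument value ..., lists and objects as JSON in quotes. apply_moves: Moves the arm, as the interface text tells. Its arguments: {"type":"object","properties":{"deltas":{"type":"array","items":{"type":"array"}},"newtons":{"type":"number"}},"required":["deltas"]}

```bash
mkdir -p pics; cat > h.py <<'E'
import numpy as np, cv2
from station import bot, snapshot, get_calibration
from scipy.spatial.transform import Rotation as R
def load(name):
    s=bot.state(); im,d=snapshot(name); c=get_calibration(name)
    K=np.array(c["K"]);D=np.array(c["dist_coeffs"],float)
    if name=="wrist":
        T=np.eye(4);T[:3,:3]=R.from_quat(s["orientation"]).as_matrix();T[:3,3]=s["tcp_pos"]
        T=T@np.array(c["T_tool_cam"])
    else: T=np.array(c["cam_to_world"])
    return im,d,K,D,T
def cloud(d,K,D,T):
    h,w=d.shape
    u,v=np.meshgrid(np.arange(w),np.arange(h))
    p=cv2.undistortPoints(np.stack([u,v],-1).reshape(-1,1,2).astype(np.float32),K,D).reshape(h,w,2)
    P=np.stack([p[...,0]*d,-p[...,1]*d,-d],-1)
    return P@T[:3,:3].T+T[:3,3]
E
python3 - <<'E'
from h import *
print(bot.state())
for n in("scene","side","wrist"):
    im,d,K,D,T=load(n); cv2.imwrite(f"pics/{n}0.png",im); np.savez(f"{n}0.npz",im=im,d=d,K=K,D=D,T=T)
    print(n,T.round(3).tolist(),K[0,0],D,(d>0).mean())
E
```

```text
{'time_s': 0.0, 'joints': array([ 1.16242095,  0.332892  , -0.06470853,  1.46094845,  0.02158485,
        1.34993031, -0.0884951 ]), 'dq': array([-4.22270420e-04, -8.97779990e-05, -2.62953146e-04, -1.22481881e-04,
        8.97020627e-04,  4.63106427e-04, -1.38030849e-03]), 'effort': array([-3.78062359e-04, -6.23249030e+01,  2.44733569e-02, -3.89904857e+01,
       -6.12935191e-02,  3.96153820e-02,  1.65271322e-04]), 'tcp_pos': array([ 0.23503599, -0.57871735,  0.24073798]), 'orientation': array([ 9.81451556e-01,  1.91708875e-01, -1.67842852e-04, -7.22360869e-04]), 'ft_force': array([0.40235828, 0.30558875, 0.49199642]), 'wrist_torque': array([-0.02537939, -0.00589849,  0.06131767]), 'grip_force': 0.0, 'grip_width': 1.0014079828778777}
scene [[0.544, -0.555, 0.63, 1.374], [0.839, 0.353, -0.413, -0.503], [0.007, 0.753, 0.658, 0.818], [0.0, 0.0, 0.0, 1.0]] 434.5784921933023 [-0.13128977  0.          0.          0.          0.        ] 0.9961649659863946
side [[-0.752, 0.438, -0.492, 0.203], [-0.659, -0.501, 0.561, 0.443], [-0.001, 0.746, 0.666, 0.579], [0.0, 0.0, 0.0, 1.0]] 386.05816528528595 [-0.0778085  0.         0.         0.         0.       ] 0.99625
wrist [[0.376, 0.885, 0.276, 0.31], [-0.927, 0.359, 0.111, -0.549], [-0.001, -0.297, 0.955, 0.384], [0.0, 0.0, 0.0, 1.0]] 354.97089661315056 [-0.0924132  0.         0.         0.         0.       ] 0.9959821428571428
```

View pics/scene0.png

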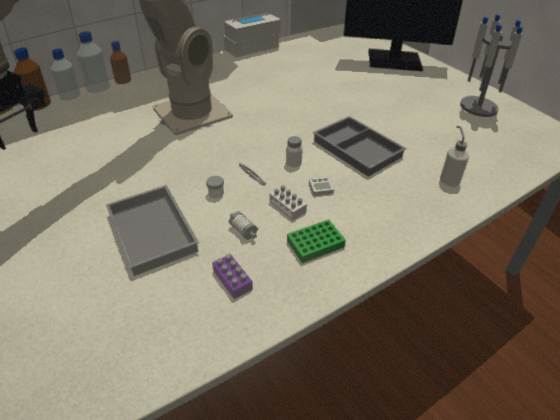

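View pics/side0.png

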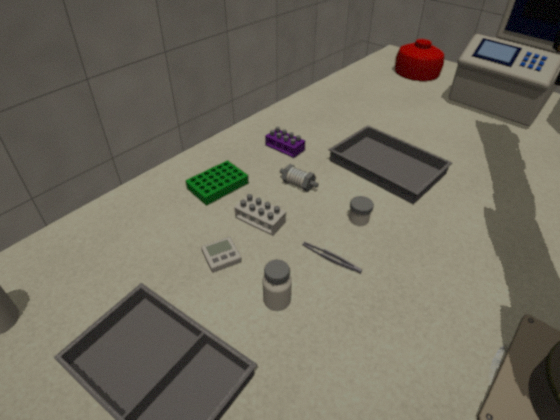

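```bash
python3 - <<'E'
from h import *
# top-down colour/height maps merged from scene+side, 2mm grid, x 0.15..1.0 , y -0.75..0.75
for n in("scene","side"):
    z=np.load(n+"0.npz");P=cloud(z["d"],z["K"],z["D"],z["T"]);im=z["im"]
    ok=z["d"]>0
    p=P[ok];c=im[ok]
    m=(p[:,2]<.15)&(p[:,2]>-.02)&(p[:,0]>.1)&(p[:,0]<1.0)&(abs(p[:,1])<.75)
    p=p[m];c=c[m];o=np.argsort(p[:,2]);p=p[o];c=c[o]
    A=np.zeros((450,750,3),np.uint8)
    r=((1.0-p[:,0])/.002).astype(int);q=((.75-p[:,1])/.002).astype(int)
    A[r,q]=c
    cv2.imwrite(f"pics/top_{n}.png",A)
    f=p[abs(p[:,2])<.01]; print(n,"floor z median",np.median(f[:,2]))
E
```

```text
scene floor z median 0.00013466359866382005
side floor z median 0.0009399487440749921
```

The scene view shows the bottle at (294,152), jar (215,186), filter (243,224), white vial rack (288,202), forceps (252,173) and timer (320,186). The green rack is at (316,240) and the purple look-alike at (232,275). The divider tray is at (358,146) and the plain tray at (152,228). The side view agrees: bottle (277,285), jar (361,210), filter (298,178), white rack (262,212), forceps (332,257).

```bash
python3 - <<'E'
from h import *
M={}
for n in("scene","side"):
    z=np.load(n+"0.npz");P=cloud(z["d"],z["K"],z["D"],z["T"])
    p=P[z["d"]>0]
    m=(p[:,2]<.12)&(p[:,2]>.0035)&(p[:,0]>.3)&(p[:,0]<1.0)&(abs(p[:,1])<.6)
    p=p[m]
    A=np.zeros((350,600),np.uint8)
    r=((1.0-p[:,0])/.002).astype(int);q=((.6-p[:,1])/.002).astype(int)
    A[r,q]=255
    A=cv2.morphologyEx(A,cv2.MORPH_CLOSE,np.ones((5,5)))
    k,L,st,ce=cv2.connectedComponentsWithStats(A)
    for i in range(1,k):
        if st[i,4]<60: continue
        s=p[L[r,q]==i]
        rect=cv2.minAreaRect((s[:,:2]*1000).astype(np.float32))
        zz=s[:,2];top=s[zz>np.percentile(zz,99)-.006]
        rt=cv2.minAreaRect((top[:,:2]*1000).astype(np.float32))
        print(n,len(s),"c",np.round(rect[0]).tolist(),"size",np.round(rect[1]).tolist(),"ang",round(rect[2],1),"zmax %.0f"%(np.percentile(zz,99)*1000),"| top c",np.round(rt[0],0).tolist(),np.round(rt[1]).tolist(),round(rt[2],1))
E
```

```text
scene 1562 c [790.0, -11.0] size [127.0, 88.0] ang 82.6 zmax 31 | top c [789.0, -11.0] [126.0, 87.0] 82.5
scene 1002 c [780.0, -249.0] size [112.0, 61.0] ang 2.0 zmax 48 | top c [777.0, -244.0] [83.0, 36.0] 1.8
scene 759 c [807.0, 486.0] size [68.0, 55.0] ang 41.8 zmax 118 | top c [806.0, 491.0] [45.0, 32.0] 29.3
scene 471 c [654.0, -145.0] size [93.0, 47.0] ang 9.0 zmax 44 | top c [649.0, -146.0] [70.0, 31.0] 5.3
scene 729 c [633.0, 8.0] size [104.0, 54.0] ang 6.7 zmax 48 | top c [633.0, 8.0] [85.0, 37.0] 8.3
scene 3883 c [528.0, -348.0] size [187.0, 275.0] ang 85.4 zmax 38 | top c [521.0, -350.0] [178.0, 261.0] 86.1
scene 2649 c [526.0, 365.0] size [280.0, 183.0] ang 6.1 zmax 39 | top c [516.0, 362.0] [261.0, 180.0] 6.3
scene 367 c [619.0, 133.0] size [68.0, 67.0] ang 70.5 zmax 22 | top c [618.0, 136.0] [62.0, 62.0] 67.8
scene 123 c [456.0, -4.0] size [137.0, 26.0] ang 11.2 zmax 13 | top c [451.0, -3.0] [126.0, 17.0] 2.3
scene 323 c [473.0, -135.0] size [48.0, 49.0] ang 21.9 zmax 51 | top c [470.0, -135.0] [47.0, 48.0] 83.7
scene 450 c [472.0, 137.0] size [47.0, 46.0] ang 88.4 zmax
[... 478 characters left out ...]
.0] size [101.0, 52.0] ang 7.7 zmax 48 | top c [629.0, 10.0] [83.0, 37.0] 7.2
side 16340 c [515.0, 367.0] size [277.0, 192.0] ang 8.7 zmax 38 | top c [517.0, 364.0] [259.0, 177.0] 6.3
side 924 c [613.0, 142.0] size [69.0, 68.0] ang 66.4 zmax 21 | top c [615.0, 138.0] [62.0, 63.0] 67.3
side 4825 c [521.0, -349.0] size [182.0, 259.0] ang 85.9 zmax 38 | top c [521.0, -349.0] [182.0, 259.0] 85.9
side 371 c [451.0, 3.0] size [130.0, 24.0] ang 4.1 zmax 12 | top c [451.0, -1.0] [128.0, 18.0] 4.1
side 1289 c [465.0, 143.0] size [49.0, 45.0] ang 54.3 zmax 90 | top c [467.0, 142.0] [41.0, 41.0] 72.4
side 572 c [470.0, -132.0] size [47.0, 48.0] ang 76.0 zmax 50 | top c [471.0, -132.0] [45.0, 49.0] 66.3
```

View pics/top_side.png

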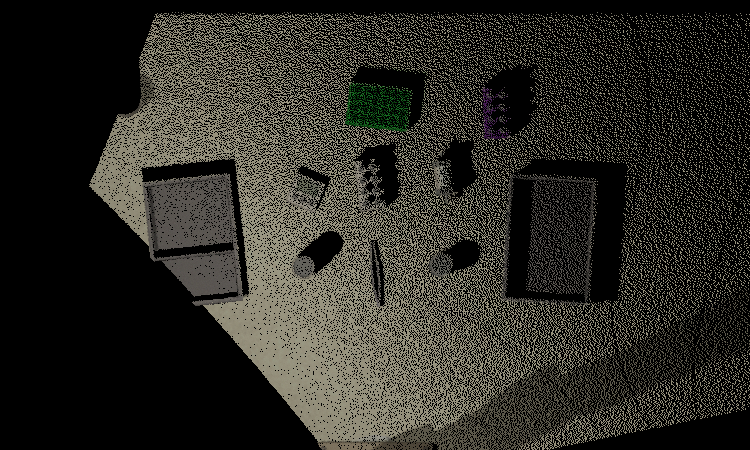

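The top view matches the measured heights: bottle 90 mm, jar 50, rack caps 48, filter 44, forceps 12.

Candidates:
- **Vial rack:** the white one at scene (288,202) fits the description. The one at (232,275) is purple, so I leave it alone.
- **Bottle:** the capped one at (294,152), 90 mm high, fits. The container at (455,163) is a pump dispenser.

I'll confirm both in a crop.

```bash
cat >> h.py <<'E'
def go(*targets, start=None):
    """targets: (x,y,z m, heading deg) -> rows (cm, spin deg) from the present pose"""
    s=bot.state(); Rm=R.from_quat(s["orientation"]).as_matrix(); p=np.array(s["tcp_pos"])
    th=np.degrees(np.arctan2(Rm[1,0],Rm[0,0]))
    print("t %.1f pos %s heading %.1f tilt %.2f grip %.3f F %.1f"%(s["time_s"],p.round(4),th,np.degrees(np.arccos(-Rm[2,2])),s["grip_width"]*87,s["grip_force"]), s["joints"].round(2))
    for t in targets:
        print(t,"->",(100*Rm.T@(np.array(t[:3])-p)).round(2),"spin %.1f"%(-(t[3]-th)))
E
python3 - <<'E'
from h import *
im=cv2.imread("pics/scene0.png"); cv2.imwrite("pics/crop0.png",cv2.resize(im[120:300,190:350],None,fx=3.3,fy=3.3,interpolation=cv2.INTER_CUBIC))
go((.47,-.15,.2,6.3),(.468,.141,.2,6.3),(.468,.141,.051,6.3))
E
```

```text
t 0.1 pos [ 0.2351 -0.5788  0.241 ] heading 22.1 tilt 0.06 grip 87.321 F 0.0 [ 1.16  0.33 -0.06  1.46  0.02  1.35 -0.09]
(0.47, -0.15, 0.2, 6.3) -> [ 37.9  -30.89   4.12] spin 15.8
(0.468, 0.141, 0.2, 6.3) -> [ 48.67 -57.93   4.15] spin 15.8
(0.468, 0.141, 0.051, 6.3) -> [ 48.67 -57.91  19.05] spin 15.8
```

View pics/crop0.png

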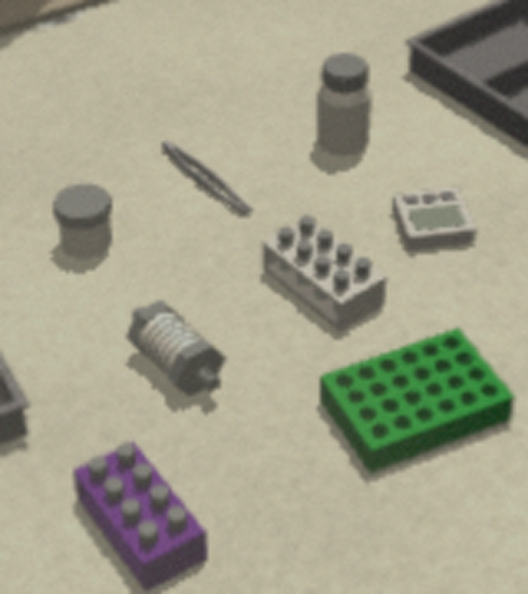

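The crop confirms the white vial rack at (322,275), the bottle at (343,105), jar (83,225), filter (175,348), forceps (205,178), and the purple decoy at (140,515). Moving to hover over the bottle.

Request:
apply_moves --deltas '[[[37.9,-30.9,4.1],15.8,0],[[37.9,-30.9,4.1],15.8,0],[[37.9,-30.9,4.1],15.8,0],[[37.9,-30.9,4.1],15.8,0],[[37.9,-30.9,4.1],15.8,0],[[37.9,-30.9,4.1],15.8,0],[[37.9,-30.9,4.1],15.8,0],[[48.7,-57.9,4.1],15.8,0],[[48.7,-57.9,4.1],15.8,0],[[48.7,-57.9,4.1],15.8,0],[[48.7,-57.9,4.1],15.8,0],[[48.7,-57.9,4.1],15.8,0],[[48.7,-57.9,4.1],15.8,0],[[48.7,-57.9,4.1],15.8,0],[[48.7,-57.9,4.1],15.8,0],[[48.7,-57.9,4.1],15.8,0]]' --newtons 20

```text
time_s: 2.15
tcp_pos: [0.4687, 0.1392, 0.2004]
orientation: [0.999, 0.054, -0.0, 0.0]
ft_force: [0.2, 0.1, -0.6]
grip_width: 0.998
grip_force: 0.0
```

```bash
python3 - <<'E'
from h import *
go((.468,.141,.2,6.3),(.468,.141,.051,6.3))
im,d,K,D,T=load("wrist"); cv2.imwrite("pics/w1.png",im)
P=cloud(d,K,D,T); p=P[d>0]
for lo in(.08,.03):
    m=(abs(p[:,0]-.468)<.06)&(abs(p[:,1]-.141)<.06)&(p[:,2]>lo)&(p[:,2]<.1)
    r=cv2.minAreaRect((p[m,:2]*1000).astype(np.float32)); print(lo,m.sum(),r,np.percentile(p[m,2],98))
E
```

```text
t 2.1 pos [0.4687 0.1392 0.2004] heading 6.2 tilt 0.04 grip 86.859 F 0.0 [ 0.29  0.12 -0.71  1.84  0.08  1.22 -1.91]
(0.468, 0.141, 0.2, 6.3) -> [-0.05 -0.19  0.04] spin -0.1
(0.468, 0.141, 0.051, 6.3) -> [-0.05 -0.19 14.94] spin -0.1
0.08 2324 ((467.1064758300781, 139.3258819580078), (43.0009651184082, 42.40605926513672), 30.549640655517578) 0.08922164326827481
0.03 3319 ((469.63006591796875, 139.63133239746094), (46.22698211669922, 46.425872802734375), 47.67402648925781) 0.08911038117781095
```

Request:
apply_moves --deltas '[[[0,0,6],0,0],[[0,0,11],0,0],[[0,0,14],0,0],[[0,0,14.9],0,0],[[0,0,14.9],0,0],[[0,0,14.9],0,1],[[0,0,14.9],0,1],[[0,0,14.9],0,1],[[0,0,14.9],0,1],[[0,0,14.9],0,1],[[0,0,14.9],0,1],[[0,0,14.9],0,1]]' --newtons 20

```text
time_s: 3.7
tcp_pos: [0.4686, 0.1406, 0.0517]
orientation: [0.998, 0.055, 0.0, 0.0]
ft_force: [-1.0, -0.1, 3.8]
grip_width: 0.559
grip_force: 20.0
```

```bash
cat >> h.py <<'E'
def tray(c,a,u,v,z,da=0):
    a_=np.radians(a); return (round(c[0]+u*np.cos(a_)-v*np.sin(a_),4),round(c[1]+u*np.sin(a_)+v*np.cos(a_),4),z,a+da)
W=((.517,.363),6.3); Q=((.521,-.349),-3.9)
E
python3 - <<'E'
from h import *
s=bot.state();x,y,z=s["tcp_pos"]
go((x,y,.16,6.3),tray(*W,-.074,0,.16),tray(*W,-.074,0,.056))
E
```

```text
t 3.7 pos [0.4686 0.1406 0.0517] heading 6.3 tilt 0.01 grip 48.623 F 20.0 [ 0.22  0.32 -0.68  1.98  0.25  0.92 -2.04]
(np.float64(0.46859684594557965), np.float64(0.1406463775665517), 0.16, 6.3) -> [  0.     0.   -10.83] spin 0.0
(np.float64(0.4434), np.float64(0.3549), 0.16, 6.3) -> [ -0.15 -21.57 -10.84] spin 0.0
(np.float64(0.4434), np.float64(0.3549), 0.056, 6.3) -> [ -0.15 -21.57  -0.44] spin 0.0
```

Request:
apply_moves --deltas '[[[0,0,-2],0,1],[[0,0,-6],0,1],[[0,0,-10.8],0,1],[[0,-3,-10.8],0,1],[[0,-8,-10.8],0,1],[[0,-13,-10.8],0,1],[[-0.1,-18,-10.8],0,1],[[-0.1,-21.6,-10.8],0,1],[[-0.1,-21.6,-10.8],0,1],[[-0.1,-21.6,-10.8],0,1],[[-0.1,-21.6,-10.8],0,1]]'

```text
time_s: 5.08
tcp_pos: [0.4444, 0.3539, 0.1593]
orientation: [0.999, 0.054, 0.0, 0.0]
ft_force: [-0.3, -0.1, -1.0]
grip_width: 0.563
grip_force: 20.0
```

```bash
python3 - <<'E'
from h import *
go(tray(*W,-.074,0,.16),tray(*W,-.074,0,.0562))
im,d,K,D,T=load("wrist"); cv2.imwrite("pics/w2.png",im)
P=cloud(d,K,D,T); p=P[d>0]
# tray rim points: z 30..42
for n in("scene","wrist"):
    im,d,K,D,T=load(n);P=cloud(d,K,D,T);p=P[d>0]
    m=(p[:,2]>.028)&(p[:,2]<.042)&(abs(p[:,0]-.517)<.16)&(abs(p[:,1]-.363)<.12)
    a=np.radians(6.3);q=p[m,:2]-[.517,.363];u=q@[np.cos(a),np.sin(a)];v=q@[-np.sin(a),np.cos(a)]
    for nm,c,e in(("u",u,v),("v",v,u)):
        h,b=np.histogram(c[(abs(e)<.07)],bins=np.arange(-.15,.151,.006)); print(n,nm,[(int(1000*b[i]),int(h[i])) for i in range(len(h)) if h[i]>15])
E
```

```text
t 5.1 pos [0.4444 0.3539 0.1593] heading 6.2 tilt 0.05 grip 48.996 F 20.0 [-0.09  0.38 -0.8   1.69  0.29  1.2  -2.43]
(np.float64(0.4434), np.float64(0.3549), 0.16, 6.3) -> [-0.09 -0.11 -0.07] spin -0.1
(np.float64(0.4434), np.float64(0.3549), 0.0562, 6.3) -> [-0.09 -0.12 10.31] spin -0.1
scene u [(-131, 16), (-125, 55), (-119, 31), (-29, 70), (120, 61), (126, 24)]
scene v [(-89, 48), (-83, 46), (72, 21), (78, 69), (84, 23)]
wrist u [(-131, 34), (-125, 184), (-119, 22), (-35, 151), (-29, 1021)]
wrist v [(-89, 1084), (-83, 1558), (-77, 56), (-71, 47), (-65, 49), (-59, 46), (-53, 47), (-47, 48), (-41, 48), (-35, 50), (-29, 50), (-23, 48), (-17, 49), (-11, 48), (-5, 49), (0, 49), (6, 50), (12, 49), (18, 52), (24, 53), (30, 53), (36, 54), (42, 53), (48, 54), (54, 54), (60, 53), (66, 53), (72, 53), (78, 1690), (84, 964)]
```

View pics/w2.png

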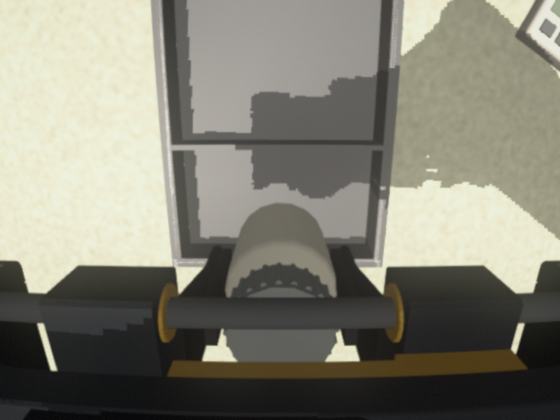

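The wrist view shows the bottle at (280,260) held over the small bay, with the divider at row 145, and the wall positions match the tray model to 2 mm. Joint 7 is near its limit, so I spin the round bottle 14° while lowering it.

Request:
apply_moves --deltas '[[[-0.1,-0.1,2],-8,1],[[-0.1,-0.1,5],-14,1],[[-0.1,-0.1,7.5],-14,1],[[-0.1,-0.1,9],-14,1],[[-0.1,-0.1,9.6],-14,1],[[-0.1,-0.1,9.9],-14,1],[[-0.1,-0.1,10.1],-14,1],[[-0.1,-0.1,10.2],-14,1],[[-0.1,-0.1,10.2],-14,1]]'

```text
time_s: 6.35
tcp_pos: [0.4428, 0.3562, 0.0578]
orientation: [0.984, 0.176, 0.0, 0.0]
ft_force: [-0.6, -0.2, -0.8]
grip_width: 0.566
grip_force: 20.0
```

```bash
python3 - <<'E'
from h import *
go(tray(*W,-.074,0,.0557))
print(bot.state()["ft_force"])
E
```

```text
t 6.3 pos [0.4428 0.3562 0.0578] heading 20.3 tilt 0.02 grip 49.204 F 20.0 [-0.12  0.51 -0.79  1.77  0.41  1.03 -2.28]
(np.float64(0.4434), np.float64(0.3549), 0.0557, 6.3) -> [0.01 0.14 0.21] spin 14.0
[-0.61090812 -0.24182296 -0.82752159]
```

Request:
apply_moves --deltas '[[[0,0,0.1],0,1],[[0,0,0.15],0,1],[[0,0,0.2],0,1],[[0,0,0.2],0,1]]'

```text
time_s: 6.85
tcp_pos: [0.4428, 0.3561, 0.0557]
orientation: [0.984, 0.176, 0.0, 0.0]
ft_force: [-1.5, -2.4, 3.3]
grip_width: 0.566
grip_force: 20.0
```

Request:
apply_moves --deltas '[[[0,0,0],0,0.25],[[0,0,0],0,0.25],[[0,0,0],0,0.25],[[0,0,-2],0,0.25],[[0,0,-6],0,0],[[0,0,-12],0,0],[[0,0,-12],0,0],[[1.9,53.8,-12],14.8,0],[[1.9,53.8,-12],14.8,0],[[1.9,53.8,-12],14.8,0],[[1.9,53.8,-12],14.8,0],[[1.9,53.8,-12],14.8,0],[[1.9,53.8,-12],14.8,0],[[1.9,53.8,-12],14.8,0],[[1.9,53.8,-12],14.8,0],[[1.9,53.8,-12],14.8,0],[[1.9,53.8,-12],14.8,0],[[1.9,53.8,-12],14.8,0]]'

```text
time_s: 9.1
tcp_pos: [0.647, -0.1406, 0.1757]
orientation: [0.999, 0.049, -0.0, -0.001]
ft_force: [0.7, 1.1, 0.1]
grip_width: 1.003
grip_force: 0.0
```

```bash
python3 - <<'E'
from h import *
im,d,K,D,T=load("wrist"); cv2.imwrite("pics/w3.png",im)
P=cloud(d,K,D,T); p=P[d>0]
for lo in(.008,.036):
    m=(abs(p[:,0]-.647)<.07)&(abs(p[:,1]+.142)<.06)&(p[:,2]>lo)&(p[:,2]<.1)
    r=cv2.minAreaRect((p[m,:2]*1000).astype(np.float32)); print(lo,m.sum(),r,np.percentile(p[m,2],98))
go((.647,-.142,.023,5.5))
im,d,K,D,T=load("scene");P=cloud(d,K,D,T); p=P[d>0]
m=(abs(p[:,0]-.443)<.05)&(abs(p[:,1]-.355)<.06)&(p[:,2]>.06)&(p[:,2]<.13)
print("bottle",cv2.minAreaRect((p[m,:2]*1000).astype(np.float32)),np.percentile(p[m,2],98))
E
```

```text
0.008 4663 ((646.189453125, -142.99131774902344), (103.97010040283203, 48.39146041870117), 6.268627643585205) 0.04281936273529083
0.036 2754 ((645.8949584960938, -143.20843505859375), (68.8852767944336, 32.0900993347168), 6.876020431518555) 0.043033692623906335
t 9.2 pos [ 0.6471 -0.14    0.1758] heading 5.6 tilt 0.05 grip 86.955 F 0.0 [ 0.55  0.51 -0.56  1.41  0.27  1.29 -1.51]
(0.647, -0.142, 0.023, 5.5) -> [-0.03  0.21 15.28] spin 0.1
bottle ((444.3287658691406, 349.0483703613281), (43.7299690246582, 44.56690979003906), 5.73093318939209) 0.0925205369647355
```

View pics/w3.png

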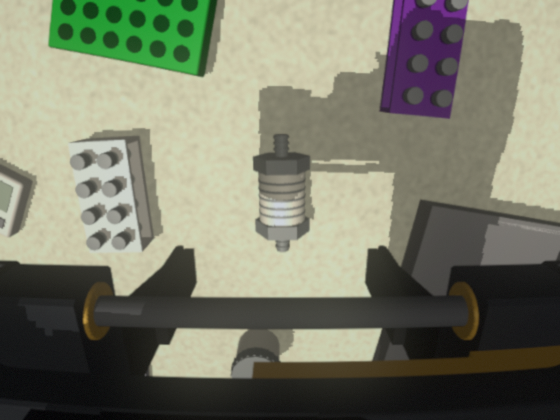

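The filter is at (282,195), axis along the tool's x, with clear room on both sides. The bottle stands at 92 mm in its bay.

Request:
apply_moves --deltas '[[[-0.1,0.3,6],-0.7,0],[[-0.1,0.3,11],-0.7,0],[[-0.1,0.3,14],-0.7,0],[[-0.1,0.3,15.2],-0.7,0],[[-0.1,0.3,15.2],-0.7,0],[[-0.1,0.3,15.2],-0.7,1],[[-0.1,0.3,15.2],-0.7,1],[[-0.1,0.3,15.2],-0.7,1],[[-0.1,0.3,15.2],-0.7,1],[[-0.1,0.3,15.2],-0.7,1],[[-0.1,0.3,15.2],-0.7,1],[[-0.1,0.3,15.2],-0.7,1],[[-0.1,0.3,15.2],-0.7,1]]'

```text
time_s: 10.82
tcp_pos: [0.6466, -0.1448, 0.0236]
orientation: [0.999, 0.054, 0.0, -0.0]
ft_force: [-0.4, 1.5, 2.3]
grip_width: 0.453
grip_force: 20.0
```

```bash
python3 - <<'E'
from h import *
s=bot.state();x,y,z=s["tcp_pos"]
go((x,y,.18,6.3),tray(*W,.047,0,.18),tray(*W,.047,0,z+.004))
E
```

```text
t 10.8 pos [ 0.6466 -0.1448  0.0236] heading 6.2 tilt 0.01 grip 39.370 F 20.0 [ 0.53  0.66 -0.52  1.53  0.36  1.04 -1.55]
(np.float64(0.6465690236855481), np.float64(-0.1447740842904288), 0.18, 6.3) -> [  0.    -0.   -15.64] spin -0.1
(np.float64(0.5637), np.float64(0.3682), 0.18, 6.3) -> [ -2.69 -51.9  -15.63] spin -0.1
(np.float64(0.5637), np.float64(0.3682), np.float64(0.027619247856510546), 6.3) -> [ -2.69 -51.89  -0.39] spin -0.1
```

Request:
apply_moves --deltas '[[[0,0,-2],0,1],[[0,0,-7],0,1],[[0,0,-12],0,1],[[0,0,-15.6],0,1],[[-0.2,-3,-15.6],0,1],[[-0.4,-8,-15.6],0,1],[[-0.7,-14,-15.6],0,1],[[-1,-20,-15.6],0,1],[[-1.4,-26,-15.6],0,1],[[-1.7,-32,-15.6],0,1],[[-2,-38,-15.6],0,1],[[-2.3,-44,-15.6],0,1],[[-2.6,-49,-15.6],0,1],[[-2.7,-51.9,-15.6],0,1],[[-2.7,-51.9,-15.6],0,1],[[-2.7,-51.9,-15.6],0,1],[[-2.7,-51.9,-15.6],0,1]]'

```text
time_s: 12.95
tcp_pos: [0.5645, 0.3664, 0.1799]
orientation: [0.999, 0.053, 0.0, 0.0]
ft_force: [0.1, -0.9, -0.5]
grip_width: 0.454
grip_force: 20.0
```

```bash
python3 - <<'E'
from h import *
go(tray(*W,.047,0,.0276))
E
```

```text
t 12.9 pos [0.5645 0.3664 0.1799] heading 6.1 tilt 0.06 grip 39.518 F 20.0 [-0.16  0.57 -0.7   1.37  0.37  1.33 -2.34]
(np.float64(0.5637), np.float64(0.3682), 0.0276, 6.3) -> [-0.08 -0.2  15.23] spin -0.2
```

Request:
apply_moves --deltas '[[[-0.1,-0.2,4],-0.2,1],[[-0.1,-0.2,9],-0.2,1],[[-0.1,-0.2,12.5],-0.2,1],[[-0.1,-0.2,14],-0.2,1],[[-0.1,-0.2,14.5],-0.2,1],[[-0.1,-0.2,14.8],-0.2,1],[[-0.1,-0.2,15],-0.2,1],[[-0.1,-0.2,15.1],-0.2,1],[[-0.1,-0.2,15.2],-0.2,1],[[-0.1,-0.2,15.2],-0.2,1]]'

```text
time_s: 14.2
tcp_pos: [0.5624, 0.37, 0.0277]
orientation: [0.998, 0.056, 0.0, -0.0]
ft_force: [0.7, -0.1, -0.5]
grip_width: 0.449
grip_force: 20.0
```

Request:
apply_moves --deltas '[[[0,0,0.05],0,1],[[0,0,0.1],0,1],[[0,0,0.1],0,1]]'

```text
time_s: 14.58
tcp_pos: [0.5625, 0.37, 0.0276]
orientation: [0.998, 0.056, 0.0, 0.0]
ft_force: [-3.1, -3.1, 8.2]
grip_width: 0.455
grip_force: 20.0
```

Request:
apply_moves --deltas '[[[0,0,0],0,0.3],[[0,0,0],0,0.3],[[0,0,0],0,0.3],[[0,0,-2],0,0.3],[[0,0,-6],0,0.3],[[0,0,-11],0,0],[[0,0,-15],0,0],[[0,0,-15],0,0],[[2.7,36.6,-15],-1.1,0],[[2.7,36.6,-15],-1.1,0],[[2.7,36.6,-15],-1.1,0],[[2.7,36.6,-15],-1.1,0],[[2.7,36.6,-15],-1.1,0],[[2.7,36.6,-15],-1.1,0],[[2.7,36.6,-15],-1.1,0],[[2.7,36.6,-15],-1.1,0],[[2.7,36.6,-15],-1.1,0]]'

```text
time_s: 16.7
tcp_pos: [0.6298, 0.0112, 0.1768]
orientation: [0.998, 0.067, 0.0, -0.0]
ft_force: [-0.2, 1.2, 0.4]
grip_width: 1.0
grip_force: 0.0
```

```bash
python3 - <<'E'
from h import *
im,d,K,D,T=load("wrist"); cv2.imwrite("pics/w4.png",im)
P=cloud(d,K,D,T); p=P[d>0]
for lo,hi in((.008,.1),(.028,.036),(.042,.1)):
    m=(abs(p[:,0]-.631)<.07)&(abs(p[:,1]-.009)<.05)&(p[:,2]>lo)&(p[:,2]<hi)
    r=cv2.minAreaRect((p[m,:2]*1000).astype(np.float32)); print(lo,m.sum(),r,np.percentile(p[m,2],98))
go((.630,.009,.023,7.5))
im,d,K,D,T=load("scene");cv2.imwrite("pics/s4.png",im);P=cloud(d,K,D,T); p=P[d>0]
m=(abs(p[:,0]-.563)<.065)&(abs(p[:,1]-.368)<.05)&(p[:,2]>.01)&(p[:,2]<.13)
print("filter",cv2.minAreaRect((p[m,:2]*1000).astype(np.float32)),np.percentile(p[m,2],98))
cv2.imwrite("pics/s4c.png",cv2.resize(im[100:190,290:420],None,fx=4,fy=4))
E
```

```text
0.008 6909 ((630.7431030273438, 8.187742233276367), (99.80330657958984, 50.29910659790039), 7.306816101074219) 0.046835624040768374
0.028 4948 ((630.691162109375, 8.130115509033203), (99.67335510253906, 50.30678176879883), 7.371520042419434) 0.03350891714885221
0.042 1633 ((630.513671875, 8.234214782714844), (82.83747863769531, 35.88916015625), 7.105701923370361) 0.047289813432009956
t 16.8 pos [0.6298 0.011  0.1767] heading 7.6 tilt 0.02 grip 87.076 F 0.0 [ 0.39  0.46 -0.64  1.5   0.28  1.27 -1.72]
(0.63, 0.009, 0.023, 7.5) -> [-1.000e-02  2.100e-01  1.537e+01] spin 0.1
filter ((565.2816772460938, 359.11822509765625), (105.01409149169922, 59.698577880859375), 14.760887145996094) 0.04783116831757099
```

View pics/s4c.png

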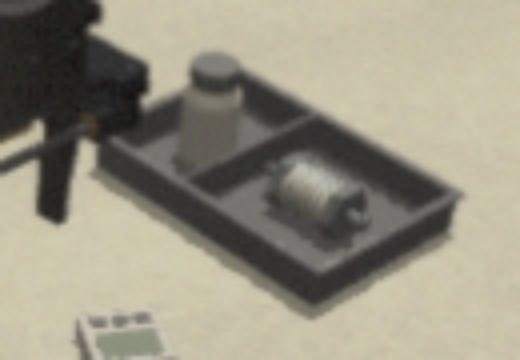

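The crop shows the bottle upright in the small bay at (212,110) and the filter lying in the large bay at (318,195). Now the vial rack.

Request:
apply_moves --deltas '[[[0.1,0.3,6],0.3,0],[[0.1,0.3,11],0.3,0],[[0.1,0.3,14],0.3,0],[[0.1,0.3,15.2],0.3,0],[[0.1,0.3,15.2],0.3,0],[[0.1,0.3,15.2],0.3,1],[[0.1,0.3,15.2],0.3,1],[[0.1,0.3,15.2],0.3,1],[[0.1,0.3,15.2],0.3,1],[[0.1,0.3,15.2],0.3,1],[[0.1,0.3,15.2],0.3,1],[[0.1,0.3,15.2],0.3,1]]' --newtons 25

```text
time_s: 18.3
tcp_pos: [0.6315, 0.0068, 0.0248]
orientation: [0.998, 0.063, 0.0, -0.0]
ft_force: [-0.8, 1.4, 4.4]
grip_width: 0.562
grip_force: 24.7
```

```bash
python3 - <<'E'
from h import *
s=bot.state();x,y,z=s["tcp_pos"]
go((x,y,.16,7.3),tray(*Q,-.06,.02,.16),tray(*Q,-.06,.02,z+.004))
E
```

```text
t 18.3 pos [0.6315 0.0068 0.0248] heading 7.2 tilt 0.02 grip 48.900 F 24.7 [ 0.36  0.62 -0.58  1.62  0.38  1.02 -1.79]
(np.float64(0.6315326665321052), np.float64(0.006785455483004714), 0.16, 7.3) -> [  0.    -0.   -13.52] spin -0.1
(np.float64(0.4625), np.float64(-0.325), 0.16, -3.9) -> [-20.93  30.79 -13.53] spin 11.1
(np.float64(0.4625), np.float64(-0.325), np.float64(0.02879676619789197), -3.9) -> [-20.94  30.79  -0.41] spin 11.1
```

Request:
apply_moves --deltas '[[[0,0,-2],0,1],[[0,0,-6],0,1],[[0,0,-11],0,1],[[0,0,-13.5],0,1],[[-2,3,-13.5],1,1],[[-5,7.5,-13.5],3,1],[[-9,13,-13.5],5,1],[[-13,19,-13.5],7,1],[[-17,25,-13.5],9,1],[[-20,29.4,-13.5],11,1],[[-20.9,30.8,-13.5],11.1,1],[[-20.9,30.8,-13.5],11.1,1],[[-20.9,30.8,-13.5],11.1,1],[[-20.9,30.8,-13.5],11.1,1]]'

```text
time_s: 20.05
tcp_pos: [0.4635, -0.3241, 0.1599]
orientation: [0.999, -0.033, 0.0, -0.0]
ft_force: [-0.7, 0.2, -1.5]
grip_width: 0.565
grip_force: 25.0
```

```bash
python3 - <<'E'
from h import *
go(tray(*Q,-.06,.02,.0288))
im,d,K,D,T=load("wrist");cv2.imwrite("pics/w5.png",im)
P=cloud(d,K,D,T);p=P[d>0]
m=(p[:,2]>.028)&(p[:,2]<.042)&(abs(p[:,0]-.521)<.16)&(abs(p[:,1]+.349)<.12)
a=np.radians(-3.9);q=p[m,:2]-[.521,-.349];u=q@[np.cos(a),np.sin(a)];v=q@[-np.sin(a),np.cos(a)]
for nm,c,e in(("u",u,v),("v",v,u)):
    h,b=np.histogram(c[(abs(e)<.07)],bins=np.arange(-.15,.151,.006)); print(nm,[(int(1000*b[i]),int(h[i])) for i in range(len(h)) if h[i]>80])
E
```

```text
t 20.1 pos [ 0.4635 -0.3241  0.1599] heading -3.8 tilt 0.03 grip 49.182 F 25.0 [ 0.94  0.3  -0.48  1.7   0.15  1.17 -1.22]
(np.float64(0.4625), np.float64(-0.325), 0.0288, -3.9) -> [-0.1   0.1  13.11] spin 0.1
u [(-125, 193)]
v [(-89, 1340), (-83, 1292), (78, 1779), (84, 615)]
```

Request:
apply_moves --deltas '[[[-0.1,0.1,4],0,1],[[-0.1,0.1,8],0,1],[[-0.1,0.1,11],0,1],[[-0.1,0.1,12.2],0,1],[[-0.1,0.1,12.6],0,1],[[-0.1,0.1,12.9],0,1],[[-0.1,0.1,13],0,1],[[-0.1,0.1,13.1],0,1],[[-0.1,0.1,13.15],0,1],[[-0.1,0.1,13.2],0,1]]'

```text
time_s: 21.35
tcp_pos: [0.4619, -0.3266, 0.0287]
orientation: [0.999, -0.034, 0.0, 0.0]
ft_force: [-4.2, 2.3, 13.7]
grip_width: 0.559
grip_force: 24.2
```

Request:
apply_moves --deltas '[[[0,0,-0.05],0,0.28],[[0,0,-0.05],0,0.28],[[0,0,-0.05],0,0.28],[[0,0,-2],0,0.28],[[0,0,-6],0,0.28],[[0,0,-11],0,0],[[0,0,-13],0,0],[[-0.5,-19.4,-13],0,0],[[-0.5,-19.4,-13],0,0],[[-0.5,-19.4,-13],0,0],[[-0.5,-19.4,-13],0,0],[[-0.5,-19.4,-13],0,0],[[-0.5,-19.4,-13],0,0]]' --newtons 20

```text
time_s: 22.98
tcp_pos: [0.4698, -0.134, 0.1579]
orientation: [0.999, -0.035, 0.0, 0.0]
ft_force: [0.5, -0.4, 0.2]
grip_width: 1.001
grip_force: 0.0
```

```bash
python3 - <<'E'
from h import *
im,d,K,D,T=load("wrist"); cv2.imwrite("pics/w6.png",im)
P=cloud(d,K,D,T); p=P[d>0]
m=(abs(p[:,0]-.47)<.05)&(abs(p[:,1]+.133)<.05)&(p[:,2]>.042)&(p[:,2]<.07)
r=cv2.minAreaRect((p[m,:2]*1000).astype(np.float32)); print(m.sum(),r,np.percentile(p[m,2],98))
go((r[0][0]/1000,r[0][1]/1000,.038,-3.9))
im,d,K,D,T=load("scene");P=cloud(d,K,D,T); p=P[d>0]
m=(abs(p[:,0]-.463)<.065)&(abs(p[:,1]+.325)<.05)&(p[:,2]>.043)&(p[:,2]<.08)
print("rack caps",cv2.minAreaRect((p[m,:2]*1000).astype(np.float32)),np.percentile(p[m,2],[50,98]))
E
```

```text
3171 ((470.1407470703125, -135.15086364746094), (49.1328010559082, 49.291507720947266), 89.98757934570312) 0.04925371682299921
t 23.0 pos [ 0.4697 -0.134   0.1577] heading -4.0 tilt 0.01 grip 87.099 F 0.0 [ 0.77  0.15 -0.62  1.89  0.1   1.13 -1.53]
(0.4701407470703125, -0.13515086364746093, 0.038, -3.9) -> [ 0.05  0.11 11.97] spin -0.1
rack caps ((462.0558776855469, -328.11865234375), (34.56317138671875, 86.18433380126953), 86.6974868774414) [0.04875323 0.0525125 ]
```

Request:
apply_moves --deltas '[[[0.1,0.1,5],0,0],[[0.1,0.1,9],0,0],[[0.1,0.1,11.5],0,0],[[0.1,0.1,12],0,0],[[0.1,0.1,12],0,0],[[0.1,0.1,12],0,1],[[0.1,0.1,12],0,1],[[0.1,0.1,12],0,1],[[0.1,0.1,12],0,1],[[0.1,0.1,12],0,1],[[0.1,0.1,12],0,1],[[0.1,0.1,12],0,1]]'

```text
time_s: 24.58
tcp_pos: [0.4708, -0.1335, 0.0376]
orientation: [0.999, -0.034, 0.0, 0.0]
ft_force: [-0.7, 0.8, 1.7]
grip_width: 0.544
grip_force: 20.0
```

```bash
python3 - <<'E'
from h import *
s=bot.state();x,y,z=s["tcp_pos"]
go((x,y,.15,-3.9),tray(*Q,.06,.02,.15),tray(*Q,.06,.02,z+.004))
E
```

```text
t 24.6 pos [ 0.4708 -0.1335  0.0376] heading -3.9 tilt 0.01 grip 47.293 F 20.0 [ 0.71  0.32 -0.59  1.99  0.23  0.89 -1.64]
(np.float64(0.4708125271821237), np.float64(-0.13352495054947114), 0.15, -3.9) -> [  0.     0.   -11.24] spin 0.0
(np.float64(0.5822), np.float64(-0.3331), 0.15, -3.9) -> [ 12.47  19.16 -11.23] spin 0.0
(np.float64(0.5822), np.float64(-0.3331), np.float64(0.041626807723058545), -3.9) -> [12.47 19.15 -0.4 ] spin 0.0
```

Request:
apply_moves --deltas '[[[0,0,-2],0,1],[[0,0,-6],0,1],[[0,0,-11.2],0,1],[[2,3,-11.2],0,1],[[5,7.7,-11.2],0,1],[[8,12.3,-11.2],0,1],[[11,17,-11.2],0,1],[[12.5,19.2,-11.2],0,1],[[12.5,19.2,-11.2],0,1],[[12.5,19.2,-11.2],0,1],[[12.5,19.2,-8],0,1],[[12.5,19.2,-5],0,1],[[12.5,19.2,-2.5],0,1],[[12.5,19.2,-1.2],0,1],[[12.5,19.2,-0.8],0,1],[[12.5,19.2,-0.6],0,1],[[12.5,19.2,-0.5],0,1],[[12.5,19.2,-0.4],0,1],[[12.5,19.2,-0.4],0,1]]'

```text
time_s: 26.95
tcp_pos: [0.5825, -0.3336, 0.0418]
orientation: [0.999, -0.034, 0.0, 0.0]
ft_force: [-0.2, 0.3, -0.8]
grip_width: 0.539
grip_force: 20.0
```

Request:
apply_moves --deltas '[[[0,0,0.03],0,1],[[0,0,0.06],0,1],[[0,0,0.06],0,1]]'

```text
time_s: 27.32
tcp_pos: [0.5826, -0.3336, 0.0417]
orientation: [0.999, -0.034, 0.0, 0.0]
ft_force: [-3.0, 1.7, 5.2]
grip_width: 0.542
grip_force: 20.0
```

Request:
apply_moves --deltas '[[[0,0,0],0,0.28],[[0,0,0],0,0.28],[[0,0,0],0,0.28],[[0,0,-2],0,0.28],[[0,0,-6],0,0.28],[[0,0,-11],0,0],[[0,0,-11],0,0],[[-15.4,-32.2,-11],-7,0],[[-15.4,-32.2,-11],-7,0],[[-15.4,-32.2,-11],-7,0],[[-15.4,-32.2,-11],-7,0],[[-15.4,-32.2,-11],-7,0],[[-15.4,-32.2,-11],-7,0],[[-15.4,-32.2,-11],-7,0],[[-15.4,-32.2,-11],-7,0],[[-15.4,-32.2,-11],-7,0]]'

```text
time_s: 29.32
tcp_pos: [0.451, -0.0029, 0.151]
orientation: [1.0, 0.026, 0.0, -0.0]
ft_force: [0.2, 0.0, 0.6]
grip_width: 0.997
grip_force: 0.0
```

```bash
python3 - <<'E'
from h import *
im,d,K,D,T=load("wrist"); cv2.imwrite("pics/w7.png",im)
P=cloud(d,K,D,T)
m=(d>0)&(abs(P[...,0]-.451)<.09)&(abs(P[...,1])<.04)&(P[...,2]>.004)&(P[...,2]<.02)
p=P[m]
r=cv2.minAreaRect((p[:,:2]*1000).astype(np.float32)); print(len(p),r,np.percentile(p[:,2],[50,98]))
# colour mask: dark vs bench
print("fitline",cv2.fitLine((p[:,:2]*1000).astype(np.float32),cv2.DIST_L2,0,.01,.01).ravel())
go((r[0][0]/1000,r[0][1]/1000,.0215,3))
im,d,K,D,T=load("scene");P=cloud(d,K,D,T); p=P[d>0]
m=(abs(p[:,0]-.58)<.05)&(abs(p[:,1]+.333)<.05)&(p[:,2]>.043)&(p[:,2]<.08)
print("jar",cv2.minAreaRect((p[m,:2]*1000).astype(np.float32)),np.percentile(p[m,2],[50,98]))
E
```

```text
945 ((451.0319519042969, -2.9352474212646484), (130.00584411621094, 15.58613395690918), 7.465680122375488) [0.00931521 0.01114873]
fitline [ 9.9371403e-01  1.1194829e-01  4.5058804e+02 -2.7535348e+00]
t 29.4 pos [ 0.4509 -0.0028  0.1509] heading 3.0 tilt 0.01 grip 87.383 F 0.0 [ 0.65  0.08 -0.76  1.98  0.06  1.1  -1.65]
(0.4510319519042969, -0.0029352474212646484, 0.0215, 3) -> [1.000e-02 1.000e-02 1.294e+01] spin -0.0
jar ((583.28955078125, -334.6814880371094), (49.335201263427734, 48.05794143676758), 34.29697799682617) [0.050937   0.05510651]
```

View pics/w7.png

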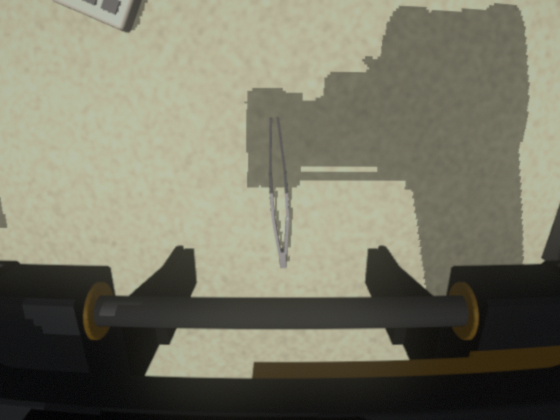

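The wrist view shows the forceps at (280,190), tips away from the robot, about 6.8° off world x. The jar stands in its tray with its top at 54 mm.

Request:
apply_moves --deltas '[[[0,0,5],-3.8,0],[[0,0,9],-3.8,0],[[0,0,11.5],-3.8,0],[[0,0,12.4],-3.8,0],[[0,0,12.8],-3.8,0],[[0,0,12.8],-3.8,0],[[0,0,12.8],-3.8,0]]'

```text
time_s: 30.3
tcp_pos: [0.4513, -0.0019, 0.0237]
orientation: [0.998, 0.06, 0.001, 0.0]
ft_force: [0.6, -0.3, -0.2]
grip_width: 0.999
grip_force: 0.0
```

Request:
apply_moves --deltas '[[[0,0.1,0.1],0,0],[[0,0.1,0.15],0,0],[[0,0.1,0.15],0,1],[[0,0.1,0.15],0,1],[[0,0.1,0.15],0,1],[[0,0.1,0.15],0,1],[[0,0.1,0.15],0,1],[[0,0.1,0.15],0,1],[[0,0.1,0.15],0,1],[[0,0.1,0.15],0,1],[[0,0.1,0.15],0,1],[[0,0.1,0.15],0,1]]' --newtons 15

```text
time_s: 31.8
tcp_pos: [0.4508, -0.0028, 0.0214]
orientation: [0.998, 0.06, 0.0, 0.0]
ft_force: [0.2, 0.4, 0.8]
grip_width: 0.167
grip_force: 14.9
```

```bash
python3 - <<'E'
from h import *
s=bot.state();x,y,z=s["tcp_pos"];print(s["ft_force"])
go((x,y,.14,6.8),tray(*Q,0,-.042,.14),tray(*Q,0,-.042,z+.004))
E
```

```text
[0.23964395 0.39494575 0.83167699]
t 31.8 pos [ 0.4508 -0.0028  0.0214] heading 6.9 tilt 0.00 grip 14.553 F 14.9 [ 0.57  0.3  -0.72  2.09  0.27  0.84 -1.76]
(np.float64(0.45078193252432386), np.float64(-0.002772268011417686), 0.14, 6.8) -> [  0.     0.   -11.86] spin 0.1
(np.float64(0.5181), np.float64(-0.3909), 0.14, -3.9) -> [  2.02  39.34 -11.86] spin 10.8
(np.float64(0.5181), np.float64(-0.3909), np.float64(0.02543131531839927), -3.9) -> [ 2.02 39.34 -0.4 ] spin 10.8
```

Request:
apply_moves --deltas '[[[0,0,-1],0,1],[[0,0,-5],0,1],[[0,0,-10],0,1],[[0.1,2,-11.9],0.5,1],[[0.3,6,-11.9],2,1],[[0.6,11,-11.9],3.5,1],[[0.9,17,-11.9],5,1],[[1.2,23,-11.9],6.5,1],[[1.5,29,-11.9],8,1],[[1.8,35,-11.9],9.5,1],[[2,38.5,-11.9],10.8,1],[[2,39.3,-11.9],10.8,1],[[2,39.3,-11.9],10.8,1],[[2,39.3,-11.9],10.8,1]]'

```text
time_s: 33.55
tcp_pos: [0.5183, -0.3888, 0.1409]
orientation: [0.999, -0.033, 0.0, -0.0]
ft_force: [0.5, 0.3, -0.4]
grip_width: 0.169
grip_force: 14.9
```

```bash
python3 - <<'E'
from h import *
go(tray(*Q,0,-.042,.0255))
E
```

```text
t 33.5 pos [ 0.5183 -0.3888  0.1409] heading -3.8 tilt 0.03 grip 14.696 F 14.9 [ 0.93  0.5  -0.48  1.5   0.24  1.21 -1.22]
(np.float64(0.5181), np.float64(-0.3909), 0.0255, -3.9) -> [-1.000e-02  2.200e-01  1.154e+01] spin 0.1
```

Request:
apply_moves --deltas '[[[0,0.1,4],0,1],[[0,0.1,7.5],0,1],[[0,0.1,10],0,1],[[0,0.1,10.8],0,1],[[0,0.1,11.1],0,1],[[0,0.1,11.3],0,1],[[0,0.1,11.4],0,1],[[0,0.1,11.45],0,1],[[0,0.1,11.5],0,1],[[0,0.1,11.5],0,1]]'

```text
time_s: 34.8
tcp_pos: [0.5178, -0.3916, 0.0256]
orientation: [0.999, -0.034, 0.0, 0.0]
ft_force: [-0.8, -0.3, -0.6]
grip_width: 0.167
grip_force: 14.9
```

Request:
apply_moves --deltas '[[[0,0,0.03],0,1],[[0,0,0.06],0,1],[[0,0,0.06],0,1]]'

```text
time_s: 35.17
tcp_pos: [0.5179, -0.3916, 0.0255]
orientation: [0.999, -0.034, 0.0, 0.0]
ft_force: [-1.5, 2.2, 5.9]
grip_width: 0.164
grip_force: 14.9
```

Request:
apply_moves --deltas '[[[0,0,0],0,0.7],[[0,0,0],0,0.7],[[0,0,0],0,0.7],[[0,0,-1],0,0.7],[[0,0,-4],0,0.7],[[0,0,-9],0,0.7],[[0,0,-14],0,0.7],[[0,0,-20],0,0.7],[[0,0,-20],0,0.7],[[-8,-20,-20],0,0],[[-8,-20,-20],0,0],[[-8,-20,-20],0,0],[[-8,-20,-20],0,0],[[-8,-20,-20],0,0],[[-8,-20,-20],0,0]]'

```text
time_s: 37.05
tcp_pos: [0.4515, -0.1874, 0.2249]
orientation: [0.999, -0.034, 0.0, 0.0]
ft_force: [-0.1, -0.3, 0.7]
grip_width: 0.903
grip_force: 0.0
```

```bash
python3 - <<'E'
from h import *
go()
im,d,K,D,T=load("scene");P=cloud(d,K,D,T); p=P[d>0]
cv2.imwrite("pics/s9.png",cv2.resize(im[110:300,90:420],None,fx=2.4,fy=2.4,interpolation=cv2.INTER_CUBIC))
for nm,x,y in(("timer",.617,.137),("green",.788,-.01)):
    m=(abs(p[:,0]-x)<.07)&(abs(p[:,1]-y)<.08)&(p[:,2]>.012)&(p[:,2]<.06); print(nm,cv2.minAreaRect((p[m,:2]*1000).astype(np.float32)))
E
```

```text
t 37.0 pos [ 0.4515 -0.1874  0.2249] heading -3.9 tilt 0.03 grip 78.554 F 0.0 [ 0.89  0.08 -0.62  1.81  0.05  1.27 -1.38]
timer ((616.318359375, 136.04531860351562), (62.422054290771484, 67.74417877197266), 67.99492645263672)
green ((788.2996215820312, -10.354232788085938), (126.2776107788086, 89.857177734375), 82.89804077148438)
```

View pics/s9.png

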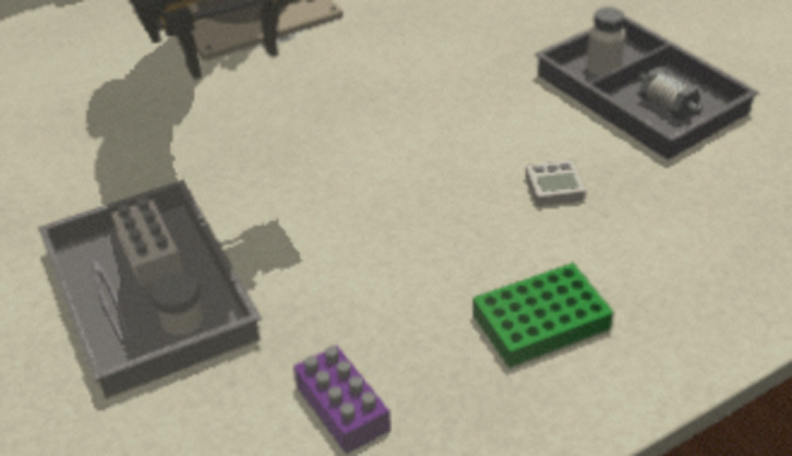

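The final view shows the vial rack (145,240), jar (180,305) and forceps (110,300) in the plain tray. The bottle (607,45) and filter (670,92) are in their bays, and the timer, green rack and purple rack have not moved.

```bash
python3 -c "
from station import bot
print(bot.hand_in())"
```

```text
the job is handed in; nothing more can be done
None
```

Both kits are made up in the order asked and the job is handed in at about 37 s on the robot's clock, with the timer, green tube rack and purple look-alike where they were; the hand-in returned no verdict.

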